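# Free a bonded flow cell from its ratchet clamp and store it

## Robot

A 6-joint arm with a two-finger parallel gripper is mounted at the origin on a cart in front of the work surface, level with it; the furniture and walls round the work are solid. World frame = base frame: x ahead of the robot, y to its left, z up, the work surface at z = 0. Lengths are in m, angles in degrees, forces in N, time in s.
With the tool pointing down it reaches from about 0.4 to 0.825 m from the base axis. Payload 7 kg.
Tool frame: the origin (TCP) lies midway between the tips of the shut fingers; the grasp point (between the pads) lies 19 mm behind it; z points along the fingers, y is the line along which they close (so a half turn about z gives the same grasp; the last joint's range is limited). The gripper opens to 88 mm and grips with 3 to 60 N. Pads are 19 mm wide; open, the fingers measure 130 mm over their backs; the gripper's body (78 mm by 193 mm) begins 47 mm behind the grasp point.
Start: joints at [-46.748, 20.546, 0.682, 0, -70.136, -16.507], TCP at [0.304, -0.603, 0.227] pointing down, gripper open.
Joint ranges: [-176.03, 176.03], [-82.01, 121.73], [-58.28, 71.71], [-173.87, 95.51], [-174.79, -0.11], [-173.66, 173.66]. Speed limits (degrees/s): [136.94, 136.94, 172.46, 180, 180, 180].

## Interface

Orientations are given as [roll, pitch, yaw] about the fixed x, y, z axes, in that order (R = Rz(yaw) Ry(pitch) Rx(roll)).
In Python, from plant import ctrl, viewer, close_job gives the robot as it stands. The module is installed in compiled form; this text tells all that it offers.
- The arm moves only by the tool step_arm, never from a script. Its argument "moves" is a list that holds one entry, the list of rows, each a list of 5 numbers: the shift along the world's x, y, z in cm, then the turn about the world's z in rad, then the finger opening in cm, from 0 to 8.76. In form: [[[tx, ty, tz, twist, grip], ...]]. A call has 1 to 10 rows; each row shifts and turns the commanded pose from where the row before left it; what a row does not reach is not made up. A row lasts 1/10 s, in which the tool goes at most 50 mm and 8.59 degrees, less where a joint would pass 70% of its speed; a pose out of reach is approached as far as the arm can. A call with a gripper value outside its range is refused whole. The fingers move at their own pace and stop on an object; the grip force is fixed at half the most. Time passes only in rows, so rows that do not move let the fingers close. It gives the time, the measured TCP pose, the force, the opening and the grip force at its end, in the units of the state.
- ctrl.get_obs(): the state, without advancing time (a new reading comes with each control period).
- viewer.snapshot(name): name is "side" or "top"; returns (picture, depth): 420x560x3 uint8, blue, green, red; 420x560 float32, m along the optical axis (not along the pixel's ray), 0 where there is no reading.
- viewer.camera_info(name): a dict with "camera_matrix" (3x3 intrinsics, pixels), "k1" (the pictures are not rectified: a ray, as slopes to the right and down, at radius r is drawn at 1 + k1 r^2 times it, then the intrinsics apply), "eye" and "orientation" of the camera in the world. Camera axes: x right, y down, z forward; pixel columns grow to the right and rows downward; lengths in m; the calibration is good to about 2 mm. A picture is of the moment at which its call begins. camera_info takes no time and is no camera call.
- close_job(): hands the job in; it is judged then, once.
The state is a dict: "clock": time; "joint_pos": joint angles; "qvel": joint speeds; "tau": joint torques, N m; "tool_pos": TCP position; "orientation": TCP orientation; "force": force on the tool from outside, world axes, zero at the start; "moment": the same for the moment, N m; "opening": finger opening in m; "gripper_force": force on a finger pad.
Only numpy, scipy, OpenCV 4.12 (cv2) and the standard library are available. Lean on these libraries where they do the work, as an engineer would, in place of code of your own. Each camera call takes 0.05 s, during which the arm holds its last target. There are 200 camera calls.

## Task

The flow cell in the sloping bar clamp has cured: squeeze the clamp's pawl against the upright grip beside it, slide the jaw well back along the bar and leave it there, and only then take the cell out. Stand it upright in the open top drawer of the small drawer unit without dropping it, let go, and push the drawer fully shut. Leave the timer, marker, vial, wipes box and bottle where they are.

Things in the scene. Friction and masses are not known exactly. Their poses are not given: they have to be found in the camera images.
- clamp: grey metal bar clamp on a stand, 240 mm long (own y, to the left), 95 mm deep (own x, away from the robot), fixed. Origin: centre of its underside, on the worktop; z up. From left to right: fixed jaw (44 mm high, face at y = +85 mm), cell, sliding jaw, toothed bar 20 mm wide and 19 mm high with teeth 8 mm apart, end stop at y = -112 mm
- bed (a point): point on the bed's surface under the middle of the clamped cell, 46 mm above the worktop, at the clamp's x = 0, y = +60 mm. The bed slopes 30 degrees, rising away from the robot: in the clamp's axes its up-slope direction is (0.866, 0, 0.5), its normal (-0.5, 0, 0.866); it is level along y. A ledge 6 mm high keeps the cell from sliding down toward the robot
- jaw (a joint): travel of the sliding jaw, m: 0 = clamped, grows as it slides back to the right (the clamp's -y), 0.048 = fully back. Locked by the pawl; with the pawl lifted it takes about 3 N and stays where it is left. Pushed forward it ratchets
- jaw_face (a point): foot of the sliding jaw's face on the bed (clamp's y = +32 mm when clamped), moves with the jaw. The jaw is 50 mm wide, 12 mm thick, 48 mm high, with cheeks reaching 45 mm behind the face. A sprung rubber pad (3 mm, 6 N) on it presses the cell, and a lip on its top reaches 8 mm forward, 5 mm over the cell's edge, so the cell cannot lift out before the jaw is back
- pawl (a joint): turn of the pawl lever, rad: 0 = nose down in the teeth (locked), 0.18 = nose just clear, 0.30 = its stop. It pivots on the jaw 30 mm behind the face and 23 mm off the bed; a spring shuts it when let go (about 4 N at the tail holds it open)
- pawl_tail (a point): middle of the pawl's upright tail: steel plate 18 mm wide (up the slope), 6 mm thick (along the bar), up to 93 mm off the bed, leaning 0.15 rad away from the grip when locked. This point is 73 mm off the bed and, locked, 38 mm behind the jaw's face. Pushing it toward the grip (the clamp's +y), 15 mm to the stop, lifts the pawl's nose
- jaw_grip (a point): middle of the upright grip on top of the jaw, one piece with it: 18 mm wide, 7 mm thick along the bar, 42 to 92 mm off the bed; this point 74 mm off the bed, 7.5 mm behind the jaw's face. Tail and grip measure 37 mm over their outer faces here when locked, 22 mm squeezed. Pinch both along the bar (tips at least 52 mm off the bed, above the cell) and draw the jaw back, still squeezing
- flow_cell: block 36 mm wide (own x, up the slope), 50 mm long (own y, along the bar), 42 mm high (own z), two round ports 12 mm wide and 5 mm high on top; white plastic between two 8 mm metal end plates; about 0.2 kg. Origin: centre of its underside. It stands square on the bed, so its z leans 30 degrees toward the robot; the jaws hold its ends, the faces across its width are free to grip
- drawer_unit_drawer0 (a joint): opening of the top drawer, m: 0 = fully shut, grows as it comes out toward the robot (starts about 0.13 to 0.15, at most 0.15); it slides with about 1 N
- drawer_floor (a point): centre of the top drawer's inner floor, 90 mm above the worktop, moves with the drawer; own x points into the unit (the way to push it shut), y left, z up. Inner size 175 mm (x) by 138 mm (y), side walls 48 mm high. With the drawer open by d the floor is free from x = -0.087 to x = d - 0.094 m; beyond that the unit (top at 160 mm) covers it
- drawer_unit_drawer0_handle (a point): middle of the top drawer's bar handle, 90 mm long, a round bar 35 mm in front of the drawer's front face, 122 mm above the worktop; pushing here or on the front shuts the drawer
- timer: white flat timer, 60 x 62 x 16 mm, to the left of the clamp; origin under its centre
- marker: black and white marker pen, 135 mm long, 13 mm thick, lying to the right of the clamp; origin under its middle
- vial: small vial with a cap, 24 mm across and 50 mm high, farther right; origin under its centre
- wipes_box: carton of wipes, 66 x 108 x 72 mm, between the hotplate and the drawer unit; origin under its centre
- bottle: brown screw-cap bottle, 43 mm across and 83 mm high, left of the drawer unit; origin under its centre
Not all that is in view belongs to the job. Leave any brown or purple look-alike of the flow_cell alone.

How it is judged:
By the outcome, as a careful person would: the job done as asked, in the order asked, and still so for the second after the job is handed in, with the robot touching nothing.
It also fails if it takes over 58 s, if anything falls off the work surface, if the arm or the gripper's body presses on something with over 40 N, if the wrist force passes 120 N, or if a joint passes its speed limit or range.

## Working session

There is one attempt and no reset: what is moved stays moved. The work goes in short steps, Python scripts to look and compute and a tool call to move; the robot and the scene stay as the last step left them, time stands still between calls to the robot, and variables do not carry over. Pictures are saved under pics/ and viewed, at most 11 in all, crops included, and the job is handed in when it is done.

Besides the shell and the picture viewer there is one more tool, called after "Emit:" as name(argument=value, ...), one argument or row to a line, values as JSON. step_arm: Moves the arm, as the interface text tells. Its arguments: {"type":"object","properties":{"moves":{"type":"array","items":{"type":"array","items":{"type":"array","items":{"type":"number"}}}}},"required":["moves"]}

```bash
mkdir -p pics; cat > h.py <<'E'
import numpy as np, cv2
from plant import ctrl, viewer, close_job
from scipy.spatial.transform import Rotation as R
def snap(n):
    im,d=viewer.snapshot(n); np.savez(f'{n}.npz',im=im,d=d); return im,d
def load(n):
    z=np.load(f'{n}.npz'); return z['im'],z['d']
E
python3 - <<'E'
from h import *
for n in('side','top'):
    im,d=snap(n); cv2.imwrite(f'pics/{n}0.png',im); print(viewer.camera_info(n),(d>0).mean())
print(ctrl.get_obs())
E
```

```text
{'camera_matrix': array([[454.8727116 ,   0.        , 276.53266309],
       [  0.        , 454.8727116 , 204.6355859 ],
       [  0.        ,   0.        ,   1.        ]]), 'k1': 0.023285722438395592, 'eye': array([ 1.14010738, -0.47183847,  1.30580481]), 'orientation': array([-149.2982663 ,   -0.20318241,   51.63666226])} 0.9959438775510204
{'camera_matrix': array([[456.54352184,   0.        , 268.70562953],
       [  0.        , 456.54352184, 202.51540799],
       [  0.        ,   0.        ,   1.        ]]), 'k1': 0.0338896989566291, 'eye': array([ 0.45716442, -0.01599686,  1.93488929]), 'orientation': array([-176.74223555,   -0.47408014,  -91.18946358])} 0.9958673469387755
{'clock': 0.1, 'joint_pos': array([-4.67460393e+01,  2.05866724e+01,  6.37884232e-01, -1.90506066e-02,
       -7.01359425e+01, -1.65050499e+01]), 'qvel': array([ 0.09749201, -0.08169042,  0.0720499 ,  0.04697629, -0.08373348,
       -0.02109657]), 'tau': array([-1.43083442e-03, -5.84160769e+01,  2.93749523e+01,  7.01551393e+00,
        1.01525907e-02, -8.25574352e-05]), 'tool_pos': array([ 0.30356089, -0.60238215,  0.22571103]), 'orientation': array([ 1.79913672e+02, -6.90262887e-03, -1.53257570e+02]), 'force': array([0.7709551 , 0.16787342, 0.0984534 ]), 'moment': array([ 0.01213892,  0.00443076, -0.00652924]), 'gripper_force': 0.0, 'opening': 0.08801601639136766}
```

View pics/side0.png

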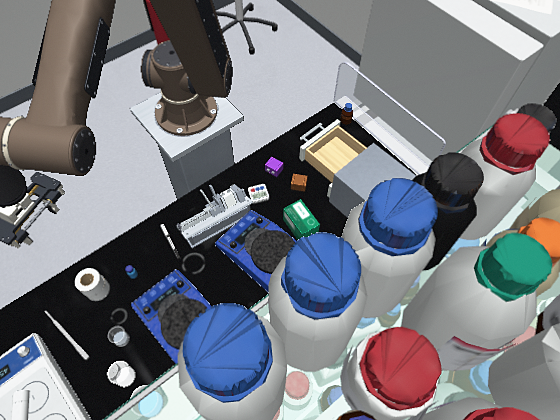

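View pics/top0.png

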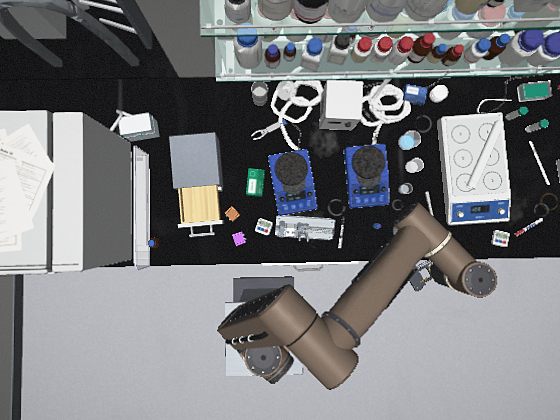

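The side view shows the clamp at about (215,215), purple block (273,166), brown block (299,182), timer (258,193) and open drawer (335,155). In the top view the clamp is at (305,229), the drawer at (199,205), and the look-alikes at (238,239) and (232,213). The cell should be the white block between metal plates in the clamp, at the end nearest the timer. I'll check that in an enlarged crop.

```bash
cat >> h.py <<'E'
def cam(n):
    c=viewer.camera_info(n); return c['camera_matrix'],c['k1'],np.array(c['eye']),R.from_euler('xyz',c['orientation'],degrees=True).as_matrix()
def rays(n,uv):
    K,k1,e,M=cam(n); uv=np.atleast_2d(np.float64(uv))
    s=cv2.undistortPoints(uv[:,None],K,np.array([k1,0,0,0.]))[:,0]
    return e,M,s
def pts(n,uv,d):
    e,M,s=rays(n,uv); return e+(np.c_[s,np.ones(len(s))]*np.asarray(d)[:,None])@M.T
def onz(n,uv,z):
    e,M,s=rays(n,uv); r=np.c_[s,np.ones(len(s))]@M.T; return e+r*((z-e[2])/r[:,2])[:,None]
def proj(n,P):
    K,k1,e,M=cam(n); P=np.atleast_2d(P)
    rv,_=cv2.Rodrigues(M.T); return cv2.projectPoints(np.float64(P),rv,-M.T@e,K,np.array([k1,0,0,0.]))[0][:,0]
def cloud(n):
    im,d=load(n); v,u=np.mgrid[:d.shape[0],:d.shape[1]]
    return im.reshape(-1,3),pts(n,np.c_[u.ravel(),v.ravel()],d.ravel()).reshape(*d.shape,3)
E
python3 - <<'E'
from h import *
s,_=load('side');t,_=load('top')
a=cv2.resize(s[170:255,165:285],None,fx=6,fy=6,interpolation=cv2.INTER_CUBIC)
cv2.imwrite('pics/c1.png',a)
a=cv2.resize(t[165:260,160:355],None,fx=4,fy=4,interpolation=cv2.INTER_CUBIC)
cv2.imwrite('pics/c2.png',a)
_,P=cloud('top'); _,Q=cloud('side')
for u,v in[(320,245),(350,215),(199,205),(195,150),(300,229),(285,225)]: print((u,v),P[v,u].round(4))
for u,v in[(160,215),(335,155),(360,180)]: print((u,v),Q[v,u].round(4))
E
```

```text
(320, 245) [ 0.3831 -0.2465  0.0058]
(350, 215) [ 0.5072 -0.3797 -0.0097]
(199, 205) [0.5575 0.2483 0.0893]
(195, 150) [0.7688 0.2506 0.1626]
(300, 229) [ 0.4522 -0.1574  0.0906]
(285, 225) [ 0.4697 -0.0979  0.0771]
(160, 215) [ 0.3307 -0.3126  0.0027]
(335, 155) [0.5463 0.2517 0.0894]
(360, 180) [0.6985 0.2044 0.1625]
```

View pics/c1.png

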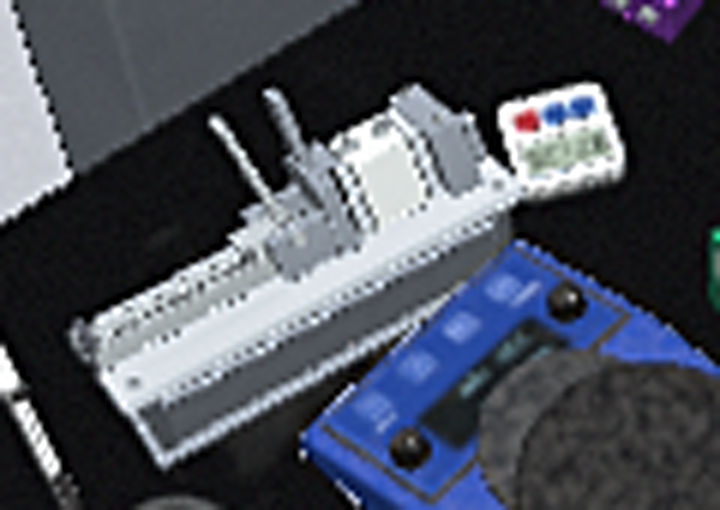

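View pics/c2.png

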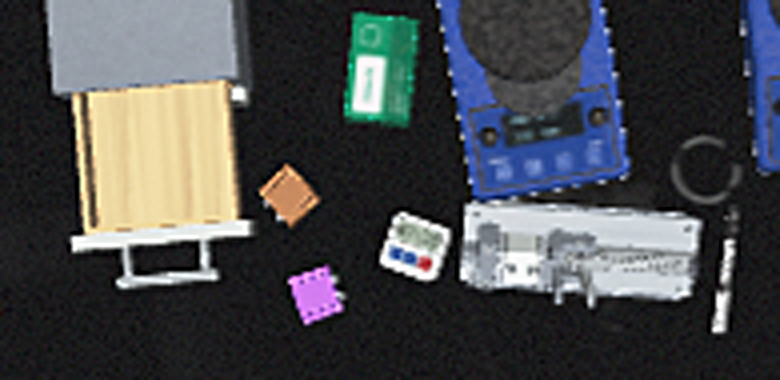

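The crops confirm the flow cell: the white block with ports, in the clamp between the fixed jaw (crop 435,135) and the sliding jaw with its two uprights (tail tip 215,122; grip tip 272,95). Purple and brown blocks stand free and are the look-alikes. Now the clamp pose.

```bash
python3 - <<'E'
from h import *
im,P=cloud('top'); _,Q=cloud('side')
B=[]
for n,A in(('top',P),('side',Q)):
    A=A.reshape(-1,3); rgb=(load(n)[0]).reshape(-1,3).astype(int)
    sat=rgb.max(1)-rgb.min(1)
    m=(A[:,0]>.37)&(A[:,0]<.52)&(A[:,1]>-.33)&(A[:,1]<-.04)&(A[:,2]>.015)&(sat<50)
    p=A[m]; np.save(n+'_cl.npy',p)
    r=cv2.minAreaRect(p[:,:2].astype(np.float32)); print(n,m.sum(),r,p.min(0),p.max(0))
    B.append(p)
    # refine: edges as robust percentile
    for yaw in np.arange(-10,6,1.):
        c,s=np.cos(np.radians(yaw)),np.sin(np.radians(yaw)); q=p[:,:2]@np.array([[c,-s],[s,c]])
        lo,hi=np.percentile(q,[.7,99.3],axis=0); print(yaw,(hi-lo).round(4),((hi+lo)/2).round(4),end=' | ')
    print()
# bed plane: points on bed near right end
im,_=load('top')
for (u,v) in [(465,200),(702,213),(697,298),(462,288)]:
    print(onz('top',[u/4+160,v/4+165],0.03))
E
```

```text
top 1261 ((0.4455121159553528, -0.1859636902809143), (0.28919458389282227, 0.14605426788330078), 89.0765151977539) [ 0.37024939 -0.32972138  0.01511103] [ 0.51944506 -0.04172554  0.69230376]
-10.0 [0.1092 0.2814] [ 0.4757 -0.1165] | -9.0 [0.1101 0.2804] [ 0.472  -0.1247] | -8.0 [0.1121 0.2795] [ 0.4684 -0.1326] | -7.0 [0.1138 0.2784] [ 0.4646 -0.1404] | -6.0 [0.1155 0.277 ] [ 0.4605 -0.1483] | -5.0 [0.1189 0.2758] [ 0.4572 -0.1561] | -4.0 [0.1215 0.2748] [ 0.4534 -0.1636] | -3.0 [0.125  0.2741] [ 0.4501 -0.1712] | -2.0 [0.1284 0.273 ] [ 0.4465 -0.1786] | -1.0 [0.1318 0.2721] [ 0.4428 -0.1859] | 0.0 [0.1355 0.2709] [ 0.4394 -0.1932] | 1.0 [0.1398 0.2695] [ 0.4361 -0.2004] | 2.0 [0.1441 0.2681] [ 0.4325 -0.2074] | 3.0 [0.1483 0.2668] [ 0.4289 -0.2146] | 4.0 [0.1527 0.2655] [ 0.425  -0.2217] | 5.0 [0.157 0.264] [ 0.4211 -0.2287] | 
side 2224 ((0.4545648992061615, -0.1908167451620102), (0.3046044707298279, 0.11562767624855042), 78.41333770751953) [ 0.37008028 -0.32992474  0.01511524] [ 0.51619093 -0.04122191  0.68893647]
-10.0 [0.1116 0.2775] [ 0.4765 -0.1188] | -9.0 [0.1126 0.2764] [ 0.4726 -0.1267] | -8.0 [0.1136 0.2756] [ 0.4686 -0.1346] | -7.0 [0.1148 0.2743] [ 0.4646 -0.1425] | -6.0 [0.1158 0.2732] [ 0.4603 -0.1504] | -5.0 [0.1172 0.2722] [ 0.456 -0.158] | -4.0 [0.1204 0.2711] [ 0.4526 -0.1657] | -3.0 [0.1243 0.2698] [ 0.4494 -0.1733] | -2.0 [0.1284 0.2684] [ 0.4462 -0.1811] | -1.0 [0.1325 0.2669] [ 0.4428 -0.1886] | 0.0 [0.1367 0.2653] [ 0.4394 -0.1961] | 1.0 [0.1408 0.2637] [ 0.4359 -0.2036] | 2.0 [0.1449 0.262 ] [ 0.4322 -0.211 ] | 3.0 [0.1489 0.2604] [ 0.4283 -0.2182] | 4.0 [0.1528 0.2587] [ 0.4243 -0.2252] | 5.0 [0.1567 0.2568] [ 0.4203 -0.2324] | 
[[ 0.5124309  -0.06440202  0.03      ]]
[[ 0.49383647 -0.31132583  0.03      ]]
[[ 0.40559236 -0.30350604  0.03      ]]
[[ 0.42097528 -0.05928988  0.03      ]]
```

```bash
python3 - <<'E'
from h import *
_,P=cloud('top'); _,Q=cloud('side')
yaw=np.radians(-4); M=np.array([[np.cos(yaw),-np.sin(yaw)],[np.sin(yaw),np.cos(yaw)]]); c0=np.array([.457,-.185])
for n,A in(('top',P),('side',Q)):
    A=A.reshape(-1,3); l=np.c_[(A[:,:2]-c0)@M,A[:,2]]
    l=l[(abs(l[:,0])<.075)&(abs(l[:,1])<.15)&(l[:,2]<.2)]; np.save(n+'_l.npy',l)
    print(n,'x profile @y in -.1..-.03')
    for x in np.arange(-.066,.07,.006):
        z=l[(abs(l[:,0]-x)<.003)&(l[:,1]>-.1)&(l[:,1]<-.03),2]; print('%.3f:%d %.3f'%(x,len(z),np.median(z) if len(z) else -1),end=' ')
    print('\ny profile @x .02...04 ')
    for y in np.arange(-.14,.145,.005):
        z=l[(abs(l[:,1]-y)<.0025)&(l[:,0]>.025)&(l[:,0]<.042),2]; print('%.3f:%d %.3f'%(y,len(z),np.median(z) if len(z) else -1),end=' ')
    print('\nhigh'); h=l[l[:,2]>.10]; print(h[np.argsort(h[:,1])].round(3).tolist()[:60])
E
```

```text
top x profile @y in -.1..-.03
-0.066:20 0.001 -0.060:26 0.000 -0.054:23 0.001 -0.048:21 0.004 -0.042:24 0.006 -0.036:22 0.025 -0.030:25 0.032 -0.024:25 0.031 -0.018:23 0.035 -0.012:27 0.058 -0.006:23 0.063 -0.000:27 0.063 0.006:22 0.054 0.012:27 0.055 0.018:23 0.057 0.024:27 0.062 0.030:25 0.065 0.036:26 0.069 0.042:16 0.062 0.048:22 0.005 0.054:24 0.002 0.060:26 0.002 0.066:20 0.001 
y profile @x .02...04 
-0.140:4 -0.000 -0.135:5 -0.000 -0.130:4 -0.001 -0.125:4 0.002 -0.120:1 0.001 -0.115:0 -1.000 -0.110:7 0.067 -0.105:4 0.064 -0.100:4 0.065 -0.095:5 0.067 -0.090:6 0.064 -0.085:4 0.067 -0.080:5 0.063 -0.075:4 0.067 -0.070:5 0.068 -0.065:6 0.065 -0.060:5 0.071 -0.055:4 0.060 -0.050:5 0.066 -0.045:6 0.066 -0.040:8 0.067 -0.035:4 0.066 -0.030:4 0.069 -0.025:5 0.070 -0.020:6 0.061 -0.015:5 0.070 -0.010:4 0.065 -0.005:4 0.068 0.000:7 0.063 0.005:3 0.067 0.010:6 0.071 0.015:4 0.065 0.020:5 0.067 0.025:6 0.065 0.030:5 0.063 0.035:4 0.068 0.040:5 0.068 0.045:9 0.065 0.050:6 0.067 0.055:4 0.065 0.060:4 0.065 0.065:4 0.063 0.070:6 0.066 0.075:6 0.067 0.080:4 0.066 0.085:4 0.061 0.090:5 0.066
[... 3166 characters left out ...]
35, 0.026, 0.1], [-0.032, 0.026, 0.117], [-0.034, 0.026, 0.108], [-0.029, 0.026, 0.102], [-0.045, 0.027, 0.117], [-0.036, 0.027, 0.128], [0.0, 0.027, 0.1], [-0.038, 0.027, 0.119], [-0.051, 0.027, 0.12], [-0.041, 0.027, 0.109], [-0.03, 0.028, 0.106], [-0.025, 0.028, 0.106], [-0.038, 0.028, 0.13], [-0.052, 0.028, 0.123], [-0.045, 0.028, 0.126], [-0.036, 0.028, 0.116], [-0.032, 0.029, 0.109], [-0.035, 0.029, 0.122], [-0.031, 0.029, 0.115], [-0.027, 0.029, 0.109], [-0.022, 0.029, 0.104], [-0.048, 0.03, 0.127], [-0.042, 0.03, 0.129], [-0.033, 0.03, 0.118], [-0.018, 0.031, 0.102], [-0.036, 0.031, 0.13], [-0.038, 0.031, 0.122], [-0.029, 0.031, 0.111], [-0.028, 0.031, 0.118], [-0.033, 0.031, 0.122]]
```

```bash
python3 - <<'E'
from h import *
for n in('top','side'):
    l=np.load(n+'_l.npy'); 
    s=l[:,0]*.866+(l[:,2]-.046)*.5; h=-.5*l[:,0]+.866*(l[:,2]-.046); y=l[:,1]
    # bed plane fit, far strip
    m=(s>.018)&(s<.042)&(abs(h)<.008)&(abs(y)<.1)
    c=np.linalg.lstsq(np.c_[s[m],y[m],np.ones(m.sum())],h[m],rcond=None)[0]; print(n,'bed h= a s+b y+c',c.round(4),m.sum())
    for nm,a,b in(('grip',.022,.042),('tail',-.012,.012)):
        m=(y>a)&(y<b)&(h>.058)&(h<.1)&(abs(s)<.03)
        print(nm,m.sum(),'s',np.median(s[m]),np.percentile(s[m],[3,97]).round(4),'y',np.median(y[m]),np.percentile(y[m],[5,95]).round(4),'h',h[m].max())
        if nm=='tail': print(' y=a h+b',np.polyfit(h[m],y[m],1))
    if n=='side':
        m=(l[:,2]>.015)&(l[:,2]<.055)&(l[:,0]>.02)&(abs(y)<.1)
        p=np.polyfit(y[m],l[m,0],1); r=l[m,0]-np.polyval(p,y[m]); print('back face x= ',p,r.std())
    # y ends
    for a in(-1,1):
        m=(s>-.03)&(s<.035)&(abs(h)<.012)&(a*y>.08); print('end',a,np.percentile(y[m],[1,99]))
# direct pixel landmarks: grip & tail tip from side crop
for n,px in (('side',[(165+215/6,170+118/6),(165+270/6,170+92/6)]),):
    W=onz(n,px,.127); print(W)
E
```

```text
top bed h= a s+b y+c [ 0.0427 -0.0048 -0.0004] 222
grip 16 s 0.006523586799038288 [-0.0036  0.0127] y 0.032601424186850386 [0.0308 0.0361] h 0.09799089629534091
tail 19 s 0.006503216751014399 [-0.0047  0.0111] y 0.0011532622271425905 [-0.003   0.0069] h 0.09792781926181118
 y=a h+b [-0.20553054  0.01894325]
end -1 [-0.11150228 -0.08027403]
end 1 [0.08210676 0.12706457]
side bed h= a s+b y+c [-1.874e-01 -1.000e-04  7.300e-03] 314
grip 38 s 0.004807164455637669 [-0.0092  0.0105] y 0.02858826000434099 [0.0262 0.033 ] h 0.09433562851307917
tail 31 s 0.005010401129797795 [-0.0087  0.011 ] y -0.0010198975042826099 [-0.0049  0.0026] h 0.0948529165451838
 y=a h+b [-0.12945255  0.00890772]
back face x=  [0.0832185  0.04382581] 0.009171374931812843
end -1 [-0.11490551 -0.08028796]
end 1 [0.08223677 0.12389473]
[[ 0.40811015 -0.18346769  0.127     ]
 [ 0.41231273 -0.15247223  0.127     ]]
```

Clamp origin ≈ (0.4585, −0.179), yaw ≈ −4°. I'll move above the tail and grip, with the fingers closing along the bar.

Emit:
step_arm(
  moves=[
    [[1.16, 4.42, -0.3, -0.0536, 7], [1.16, 4.42, -0.3, -0.0536, 7], [1.16, 4.42, -0.3, -0.0536, 7], [1.16, 4.42, -0.3, -0.0536, 7], [1.16, 4.42, -0.3, -0.0536, 7], [1.16, 4.42, -0.3, -0.0536, 7], [1.16, 4.42, -0.3, -0.0536, 7], [1.16, 4.42, -0.3, -0.0536, 7], [1.16, 4.42, -0.3, -0.0536, 7], [1.16, 4.42, -0.3, -0.0536, 7]],
  ],
)

```text
clock: 1.1
tool_pos: [0.4196, -0.159, 0.1965]
orientation: [180.0, 0.0, 175.9]
force: [2.1, 0.1, -0.3]
opening: 0.0697
gripper_force: 0.0
```

Emit:
step_arm(
  moves=[
    [[0, -0.1, -2.5, 0, 7], [0, 0, -2.5, 0, 7], [0, 0, -2, 0, 7], [0, 0, -1.5, 0, 7], [0, 0, -1.3, 0, 7], [0, 0, 0, 0, 7]],
  ],
)

```text
clock: 1.7
tool_pos: [0.4182, -0.1617, 0.0969]
orientation: [-180.0, -0.2, 176.0]
force: [0.4, -0.4, -0.1]
opening: 0.0699
gripper_force: 0.0
```

```bash
python3 - <<'E'
from h import *
s,_=snap('side')
cv2.imwrite('pics/c3.png',cv2.resize(s[130:255,130:290],None,fx=4.5,fy=4.5,interpolation=cv2.INTER_CUBIC))
E
```

```text
(no output)
```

View pics/c3.png

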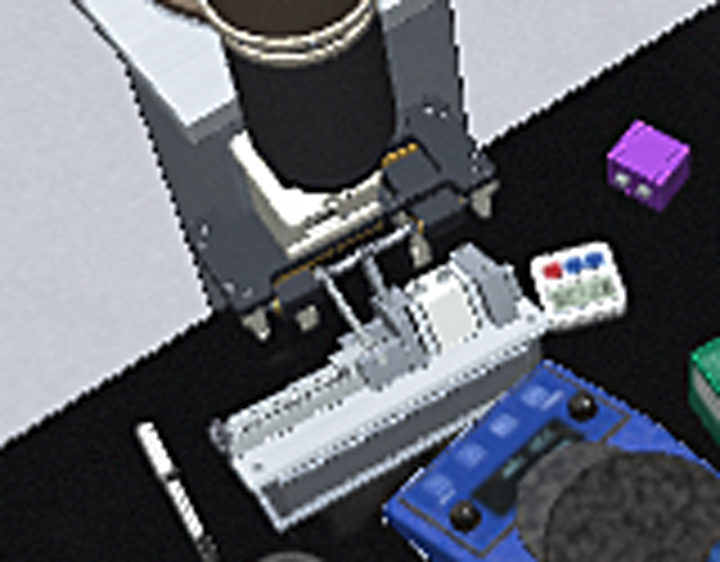

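The fingers (crop 305,318 and 420,250) straddle the tail (325,280) and grip (370,262). Now I'll squeeze.

Emit:
step_arm(
  moves=[
    [[0, 0, 0, 0, 3.8], [0, 0, 0, 0, 3], [0, 0, 0, 0, 2.5], [0, 0, 0, 0, 1.8], [0, 0, 0, 0, 1.8], [0, 0, 0, 0, 1.8]],
  ],
)

```text
clock: 2.35
tool_pos: [0.4199, -0.162, 0.0989]
orientation: [-180.0, 0.0, 176.0]
force: [-1.8, -1.6, 2.5]
opening: 0.0275
gripper_force: 2.8
```

Emit:
step_arm(
  moves=[
    [[0, 0, 0, 0, 1.8], [0, 0, 0, 0, 1.8], [0, 0, 0, 0, 1.8]],
  ],
)

```text
clock: 2.65
tool_pos: [0.4199, -0.1616, 0.0989]
orientation: [180.0, 0.0, 176.0]
force: [-1.6, -0.5, 6.7]
opening: 0.0217
gripper_force: 29.7
```

Squeezed to 21.7 mm, so the pawl is lifted. Drawing the jaw back.

Emit:
step_arm(
  moves=[
    [[-0.03, -0.4, 0, 0, 1.8], [-0.03, -0.5, 0, 0, 1.8], [-0.04, -0.5, 0, 0, 1.8], [-0.04, -0.5, 0, 0, 1.8], [-0.04, -0.5, 0, 0, 1.8], [-0.04, -0.5, 0, 0, 1.8], [-0.03, -0.5, 0, 0, 1.8], [-0.03, -0.5, 0, 0, 1.8], [-0.03, -0.5, 0, 0, 1.8], [0, -0.2, 0, 0, 1.8]],
  ],
)

```text
clock: 3.65
tool_pos: [0.4159, -0.2073, 0.0988]
orientation: [179.9, -0.1, 176.0]
force: [-6.1, 17.2, 17.8]
opening: 0.0221
gripper_force: 29.9
```

Emit:
step_arm(
  moves=[
    [[0, 0.1, 0, 0, 1.8], [0, 0.05, 0, 0, 1.8], [0, 0, 0, 0, 3], [0, 0, 0, 0, 4], [0, 0, 0, 0, 5.5], [0, 0, 0, 0, 7], [0, 0, 0, 0, 7]],
  ],
)

```text
clock: 4.35
tool_pos: [0.4168, -0.206, 0.0984]
orientation: [180.0, 0.0, 176.0]
force: [0.3, 0.5, 0.5]
opening: 0.0565
gripper_force: 0.0
```

Emit:
step_arm(
  moves=[
    [[0, 0, 2, 0, 7], [0, 0, 4, 0, 7], [0, 0, 4, 0.14, 6], [0.5, 1.2, 0, 0.14, 6], [0.5, 1.2, 0, 0.14, 6], [0.5, 1.2, 0, 0.14, 6], [0.5, 1.3, 0, 0.14, 6], [0.4, 1.3, 0, 0.14, 6], [0.4, 1.3, 0, 0.14, 6], [0.4, 1.3, 0, 0.14, 6]],
  ],
)

```text
clock: 5.35
tool_pos: [0.4488, -0.1175, 0.1984]
orientation: [180.0, 0.0, -119.5]
force: [0.2, -0.4, -0.4]
opening: 0.0603
gripper_force: 0.0
```

Emit:
step_arm(
  moves=[
    [[0, 0, 0, 0.14, 6], [0, 0, 0, 0.14, 6], [0, 0, 0, 0.14, 6], [0, 0, 0, 0.03, 6], [0, 0, 0, 0, 6]],
  ],
)

```text
clock: 5.85
tool_pos: [0.4486, -0.1181, 0.1985]
orientation: [180.0, 0.0, -94.1]
force: [0.8, 0.9, -0.2]
opening: 0.0598
gripper_force: 0.0
```

```bash
python3 - <<'E'
from h import *
s,_=snap('side'); t,_=snap('top')
a=cv2.resize(s[130:255,130:290],None,fx=4.5,fy=4.5,interpolation=cv2.INTER_CUBIC)
cv2.imwrite('pics/c4.png',a); print(ctrl.get_obs()['tool_pos'],ctrl.get_obs()['orientation'])
E
```

```text
[ 0.44863893 -0.11820988  0.19849496] [ 1.79996867e+02  6.70041766e-03 -9.41897356e+01]
```

View pics/c4.png

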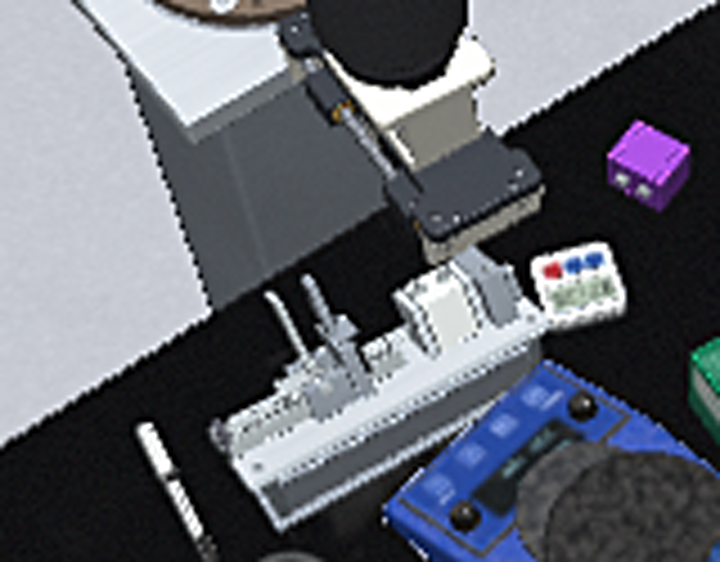

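The jaw is back (uprights at crop 270,295 and 312,280) and the cell stands free against the fixed jaw at (445,310). I'll measure the cell's top face from depth.

```bash
python3 - <<'E'
from h import *
a=np.radians(-4); M=np.array([[np.cos(a),-np.sin(a)],[np.sin(a),np.cos(a)]])
for n in('side','top'):
    _,Q=cloud(n); A=Q.reshape(-1,3); l=np.c_[(A[:,:2]-[.4585,-.179])@M,A[:,2]]
    s=l[:,0]*.866+(l[:,2]-.046)*.5; h=-.5*l[:,0]+.866*(l[:,2]-.046); y=l[:,1]
    m=(h>.036)&(h<.05)&(y>.038)&(y<.082)&(abs(s)<.035); print(n,m.sum(),'top s',np.percentile(s[m],[2,10,50,90,98]).round(4),'h',np.median(h[m]).round(4),'y',np.percentile(y[m],[2,98]).round(4))
    m=(h>.012)&(h<.034)&(y>.038)&(y<.082)&(s>.01)&(s<.03); print('far face',m.sum(),np.percentile(s[m],[20,50,80]).round(4))
    m=(h>.008)&(h<.034)&(y>.01)&(y<.06)&(abs(s)<.016); print('right end y',np.percentile(y[m],[50,90,98]).round(4))
E
```

```text
side 104 top s [-0.018  -0.0132  0.0081  0.0176  0.02  ] h 0.0434 y [0.0385 0.0808]
far face 78 [0.0142 0.016  0.0188]
right end y [0.0354 0.0537 0.0595]Traceback (most recent call last):
  File "<stdin>", line 6, in <module>
    return _quantile_unchecked(
        a, q, axis, out, overwrite_input, method, keepdims, weights)
    return _ureduce(a,
                    func=_quantile_ureduce_func,
    ...<5 lines>...
                    overwrite_input=overwrite_input,
                    method=method)
    r = func(a, **kwargs)
    result = _quantile(arr,
                       quantiles=q,
    ...<2 lines>...
                       out=out,
                       weights=wgt)
    slices_having_nans = np.isnan(arr[-1, ...])
                                  ~~~^^^^^^^^^
IndexError: index -1 is out of bounds for axis 0 with size 0
```

```bash
python3 - <<'E'
from h import *
_,Q=cloud('side')
_,P=cloud('top')
for u,v in[(235,222),(255,235),(240,228),(270,245)]: print('side',(u,v),Q[v,u].round(3))
for u,v in[(295,207),(300,195),(285,190),(292,170)]: print('top',(u,v),P[v,u].round(3))
E
```

```text
side (235, 222) [ 0.507 -0.136  0.008]
side (255, 235) [ 0.616 -0.134  0.081]
side (240, 228) [ 0.555 -0.148  0.052]
side (270, 245) [ 0.677 -0.124  0.1  ]
top (295, 207) [ 0.531 -0.125  0.311]
top (300, 195) [ 0.592 -0.163  0.063]
top (285, 190) [ 0.612 -0.101  0.083]
top (292, 170) [ 0.691 -0.13   0.103]
```

Emit:
step_arm(
  moves=[
    [[0.06, 0, -3, 0, 5.8], [0, 0, -3, 0, 5.8], [0, 0, -3, 0, 5.8], [0, 0, -2, 0, 5.8], [0, 0, -1, 0, 5.8], [0, 0, 0, 0, 5.8]],
  ],
)

```text
clock: 6.55
tool_pos: [0.4485, -0.1184, 0.0776]
orientation: [179.9, -0.0, -94.1]
force: [-0.2, -0.2, 0.5]
opening: 0.0582
gripper_force: 0.0
```

Clear so far. I'll creep down the last centimetre, watching the force.

Emit:
step_arm(
  moves=[
    [[0, 0, -0.3, 0, 5.8], [0, 0, -0.3, 0, 5.8], [0, 0, -0.3, 0, 5.8], [0, 0, 0, 0, 5.8]],
  ],
)

```text
clock: 6.95
tool_pos: [0.4493, -0.1182, 0.0697]
orientation: [-180.0, 0.0, -94.0]
force: [-0.6, -0.2, 0.7]
opening: 0.058
gripper_force: 0.0
```

Emit:
step_arm(
  moves=[
    [[0, 0, -0.2, 0, 5.6], [0, 0, -0.2, 0, 5.6], [0, 0, -0.1, 0, 5.6], [0, 0, 0, 0, 5.6]],
  ],
)

```text
clock: 7.35
tool_pos: [0.4491, -0.1183, 0.0644]
orientation: [180.0, -0.0, -94.0]
force: [0.5, 0.4, -0.7]
opening: 0.056
gripper_force: 0.0
```

Emit:
step_arm(
  moves=[
    [[0, 0, -0.15, 0, 5.4], [0, 0, -0.15, 0, 5.4], [0, 0, 0, 0, 5.4], [0, 0, 0, 0, 5.2], [0, 0, 0, 0, 5.1]],
  ],
)

```text
clock: 7.85
tool_pos: [0.4491, -0.1183, 0.0615]
orientation: [180.0, -0.0, -94.0]
force: [-0.4, 0.2, 0.3]
opening: 0.0517
gripper_force: 0.0
```

Emit:
step_arm(
  moves=[
    [[0, 0, 0, 0, 4.9], [0, 0, 0, 0, 4.7], [0, 0, 0, 0, 4.6], [0, 0, 0, 0, 4.5], [0, 0, 0, 0, 4.5]],
  ],
)

```text
clock: 8.35
tool_pos: [0.4484, -0.1184, 0.0614]
orientation: [179.9, -0.0, -94.0]
force: [-4.0, 0.7, 2.2]
opening: 0.0464
gripper_force: 26.9
```

Emit:
step_arm(
  moves=[
    [[0, 0, 0, 0, 4.3], [0, 0, 0, 0, 4.1], [0, 0, 0, 0, 3.9]],
  ],
)

```text
clock: 8.65
tool_pos: [0.4485, -0.1183, 0.0614]
orientation: [179.9, -0.0, -94.0]
force: [-5.8, 1.1, 3.0]
opening: 0.046
gripper_force: 27.0
```

Emit:
step_arm(
  moves=[
    [[0, 0, 0.2, 0, 3.5], [0, 0, 0.3, 0, 3.5], [0, -0.1, 0.5, 0, 3.5], [0, -0.1, 0.8, 0, 3.5], [0, 0, 1, 0, 3.5], [0, 0, 1.5, 0, 3.5], [0, 0, 1.7, 0, 3.5], [0, 0, 2, 0, 3.5], [0, 0, 2, 0, 3.5], [0, 0, 0, 0, 3.5]],
  ],
)

```text
clock: 9.65
tool_pos: [0.4516, -0.1202, 0.1651]
orientation: [-179.6, 0.0, -94.0]
force: [0.7, 0.9, -2.3]
opening: 0.0424
gripper_force: 27.0
```

```bash
python3 - <<'E'
from h import *
s,_=snap('side'); t,_=snap('top')
a=cv2.resize(s[120:245,170:290],None,fx=4.6,fy=4.6,interpolation=cv2.INTER_CUBIC)
cv2.imwrite('pics/c5.png',a)
# drawer
_,P=cloud('top'); hsv=cv2.cvtColor(t,cv2.COLOR_BGR2HSV)
m=cv2.inRange(hsv,(12,50,120),(30,200,255)); m[:,:150]=0; m[:,250:]=0; m[:150]=0
c=max(cv2.findContours(m,0,2)[0],key=cv2.contourArea); print('floor px',cv2.boundingRect(c),cv2.minAreaRect(c))
A=P.reshape(-1,3); k=(m.ravel()>0)&(abs(A[:,2]-.09)<.01); print(np.percentile(A[k],[1,50,99],axis=0).round(4))
k=(A[:,0]>.38)&(A[:,0]<.5)&(A[:,1]>.15)&(A[:,1]<.35)&(A[:,2]>.1)&(A[:,2]<.16); q=A[k]; print(len(q))
for x in np.arange(.40,.5,.008):
    w=q[abs(q[:,0]-x)<.004]; 
    if len(w): print(round(x,3),len(w),w[:,1].min().round(3),w[:,1].max().round(3),np.median(w[:,2]).round(3))
k=(A[:,2]>.15)&(A[:,2]<.17)&(A[:,1]>.1)&(A[:,1]<.4)&(A[:,0]>.55)&(A[:,0]<.9); r=cv2.minAreaRect(A[k][:,:2].astype(np.float32)); print('unit',r)
E
```

```text
floor px (178, 185, 42, 39) ((198.65167236328125, 203.66802978515625), (35.30894088745117, 39.74519348144531), 84.80557250976562)
[[0.4976 0.1797 0.0815]
 [0.5657 0.2474 0.091 ]
 [0.6338 0.3138 0.0994]]
338
0.432 7 0.261 0.284 0.129
0.44 43 0.193 0.282 0.128
0.448 22 0.193 0.276 0.128
0.456 8 0.197 0.275 0.127
0.464 9 0.197 0.281 0.122
0.472 27 0.197 0.323 0.143
0.48 87 0.154 0.322 0.148
0.488 84 0.153 0.312 0.146
0.496 51 0.153 0.312 0.139
unit ((0.7178360819816589, 0.25505921244621277), (0.23076099157333374, 0.1810683161020279), 3.7242465019226074)
```

View pics/c5.png

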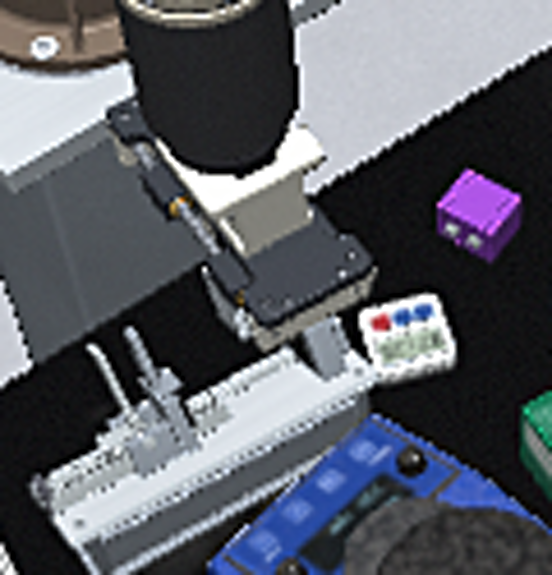

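The cell is lifted (2.3 N) and the bed behind it is empty. The drawer's free floor is centred near (0.565, 0.247), yaw about +4°. Carrying the cell over it.

Emit:
step_arm(
  moves=[
    [[0, 0, 2, 0, 3.5], [0.5, 2.5, 2.5, 0, 3.5], [1.5, 4.5, 0, 0, 3.5], [1.5, 4.7, 0, 0.02, 3.5], [1.5, 4.7, 0, 0.03, 3.5], [1.5, 4.7, 0, 0.03, 3.5], [1.5, 4.5, 0, 0.03, 3.5], [1.3, 4.5, 0, 0.03, 3.5], [1.2, 3.5, 0, 0, 3.5], [0.5, 3, 0, 0, 3.5]],
  ],
)

```text
clock: 10.75
tool_pos: [0.5594, 0.2478, 0.2046]
orientation: [179.9, -0.1, -85.9]
force: [0.7, -0.0, -2.3]
opening: 0.0423
gripper_force: 27.0
```

Emit:
step_arm(
  moves=[
    [[0, 0, 0, 0, 3.5], [0, 0, 0, 0, 3.5]],
  ],
)

```text
clock: 10.95
tool_pos: [0.5585, 0.246, 0.2046]
orientation: [179.8, -0.1, -85.9]
force: [-0.1, -0.4, -2.6]
opening: 0.0425
gripper_force: 27.0
```

```bash
python3 - <<'E'
from h import *
s,_=snap('side'); t,_=snap('top')
o=proj('side',ctrl.get_obs()['tool_pos'])[0]; print(o,ctrl.get_obs()['tool_pos'])
a=cv2.resize(s[60:210,260:420],None,fx=4,fy=4,interpolation=cv2.INTER_CUBIC)
cv2.imwrite('pics/c6.png',a)
E
```

```text
[340.39674456 135.87030099] [0.55870384 0.24494318 0.20562693]
```

View pics/c6.png

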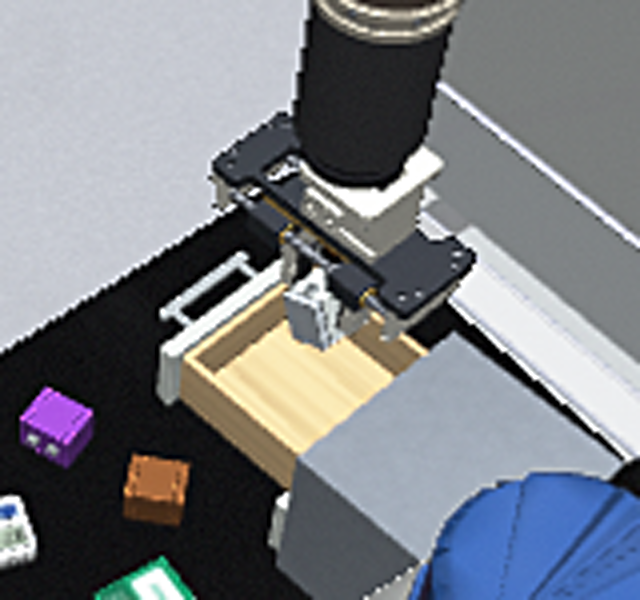

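The cell hangs over the drawer floor (end plate at crop 312,312), only slightly tilted. Lowering it now.

Emit:
step_arm(
  moves=[
    [[0.1, 0, -2, 0, 3.5], [0, 0, -2, 0, 3.5], [0, 0, -1.5, 0, 3.5], [0, 0, -1, 0, 3.5], [0, 0, -0.5, 0, 3.5], [0, 0, -0.2, 0, 3.5], [0, 0, 0, 0, 3.5]],
  ],
)

```text
clock: 11.75
tool_pos: [0.5605, 0.2457, 0.135]
orientation: [-180.0, 0.0, -86.0]
force: [0.6, -0.3, -1.9]
opening: 0.0423
gripper_force: 27.0
```

Emit:
step_arm(
  moves=[
    [[0, 0, -0.2, 0, 3.5], [0, 0, -0.2, 0, 3.5], [0, 0, 0, 0, 3.5]],
  ],
)

```text
clock: 12.05
tool_pos: [0.5602, 0.2458, 0.1305]
orientation: [180.0, 0.0, -86.0]
force: [-0.4, 0.1, -1.7]
opening: 0.0423
gripper_force: 27.0
```

Emit:
step_arm(
  moves=[
    [[0, 0, -0.2, 0, 3.5], [0, 0, -0.2, 0, 3.5], [0, 0, 0, 0, 3.5]],
  ],
)

```text
clock: 12.35
tool_pos: [0.56, 0.2456, 0.1262]
orientation: [180.0, -0.0, -86.0]
force: [0.2, -0.0, -1.8]
opening: 0.0428
gripper_force: 27.0
```

Emit:
step_arm(
  moves=[
    [[0, 0, -0.2, 0, 3.5], [0, 0, 0, 0, 3.5]],
  ],
)

```text
clock: 12.55
tool_pos: [0.5601, 0.2457, 0.1242]
orientation: [180.0, -0.0, -86.0]
force: [-0.8, 0.1, -1.9]
opening: 0.0422
gripper_force: 27.0
```

Emit:
step_arm(
  moves=[
    [[0, 0, -0.2, 0, 3.5], [0, 0, 0, 0, 3.5]],
  ],
)

```text
clock: 12.75
tool_pos: [0.5601, 0.2456, 0.1222]
orientation: [180.0, -0.0, -86.0]
force: [0.6, -0.2, -2.9]
opening: 0.0427
gripper_force: 27.0
```

Emit:
step_arm(
  moves=[
    [[0, 0, -0.15, 0, 3.5], [0, 0, 0, 0, 3.5]],
  ],
)

```text
clock: 12.95
tool_pos: [0.5602, 0.2457, 0.1209]
orientation: [180.0, -0.0, -86.0]
force: [-0.4, -0.6, -2.8]
opening: 0.0423
gripper_force: 27.0
```

Emit:
step_arm(
  moves=[
    [[0, 0, -0.15, 0, 3.5], [0, 0, 0, 0, 3.5]],
  ],
)

```text
clock: 13.15
tool_pos: [0.5601, 0.2457, 0.1194]
orientation: [180.0, -0.0, -86.0]
force: [0.2, 0.4, -1.9]
opening: 0.0425
gripper_force: 27.0
```

Emit:
step_arm(
  moves=[
    [[0, 0, -0.15, 0, 3.5], [0, 0, 0, 0, 3.5]],
  ],
)

```text
clock: 13.35
tool_pos: [0.5602, 0.2457, 0.1178]
orientation: [180.0, -0.0, -86.0]
force: [0.5, -0.8, -2.3]
opening: 0.0426
gripper_force: 27.0
```

Emit:
step_arm(
  moves=[
    [[0, 0, -0.15, 0, 3.5], [0, 0, 0, 0, 3.5]],
  ],
)

```text
clock: 13.55
tool_pos: [0.5604, 0.2457, 0.1166]
orientation: [-180.0, 0.0, -86.0]
force: [-0.2, -0.3, -1.6]
opening: 0.0426
gripper_force: 27.0
```

Emit:
step_arm(
  moves=[
    [[0, 0, -0.15, 0, 3.5], [0, 0, 0, 0, 3.5]],
  ],
)

```text
clock: 13.75
tool_pos: [0.5611, 0.2459, 0.1163]
orientation: [-179.9, 0.0, -86.0]
force: [0.1, -1.2, 4.0]
opening: 0.0423
gripper_force: 27.5
```

Emit:
step_arm(
  moves=[
    [[0, 0, -0.15, 0, 3.5], [0, 0, 0, 0, 3.5]],
  ],
)

```text
clock: 13.95
tool_pos: [0.562, 0.2461, 0.1161]
orientation: [-179.8, 0.0, -85.9]
force: [0.3, -3.3, 11.2]
opening: 0.042
gripper_force: 28.0
```

Contact with the floor. I'll drag +x a little while pressing lightly, to turn the cell upright in the pads.

Emit:
step_arm(
  moves=[
    [[0.2, 0, 0, 0, 3.5], [0.2, 0, 0, 0, 3.5], [0.2, 0, 0, 0, 3.5], [0, 0, 0, 0, 3.5]],
  ],
)

```text
clock: 14.35
tool_pos: [0.5682, 0.2464, 0.1161]
orientation: [-179.7, 0.1, -85.9]
force: [0.7, -1.2, 10.1]
opening: 0.0421
gripper_force: 27.9
```

Emit:
step_arm(
  moves=[
    [[0, 0, 0.1, 0, 4.2], [0, 0, 0, 0, 4.3], [0, 0, 0, 0, 4.35], [0, 0, 0, 0, 4.4], [0, 0, 0, 0, 4.45], [0, 0, 0, 0, 4.5]],
  ],
)

```text
clock: 14.95
tool_pos: [0.5661, 0.2458, 0.1143]
orientation: [180.0, 0.0, -86.0]
force: [0.3, 0.5, 0.2]
opening: 0.0445
gripper_force: 0.5
```

```bash
python3 - <<'E'
from h import *
s,_=snap('side')
a=cv2.resize(s[90:190,290:400],None,fx=6,fy=6,interpolation=cv2.INTER_CUBIC)
cv2.imwrite('pics/c7.png',a)
E
```

```text
(no output)
```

View pics/c7.png

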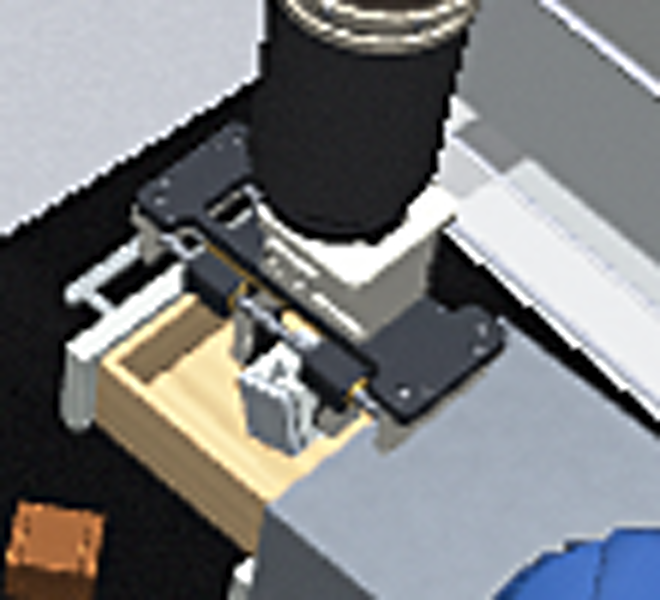

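The cell (crop 270,405) is on the drawer floor with the grip almost off. I'll keep opening slowly so it settles flat against the receding pad.

Emit:
step_arm(
  moves=[
    [[0, 0, 0, 0, 4.55], [0, 0, 0, 0, 4.6], [0, 0, 0, 0, 4.7], [0, 0, 0, 0, 4.8], [0, 0, 0, 0, 4.9], [0, 0, 0, 0, 5.0], [0, 0, 0, 0, 5.2], [0, 0, 0, 0, 5.4], [0, 0, 0, 0, 5.6], [0, 0, 0, 0, 6.0]],
  ],
)

```text
clock: 16.0
tool_pos: [0.5662, 0.2457, 0.1145]
orientation: [180.0, -0.0, -86.0]
force: [0.5, 0.2, 0.0]
opening: 0.0584
gripper_force: 0.0
```

Emit:
step_arm(
  moves=[
    [[0, 0, 0, 0, 6.4], [0, 0, 0, 0, 6.6], [0, 0, 1, 0, 6.8], [0, 0, 2, 0, 6.8], [0, 0, 3, 0, 6.8], [0, 0, 4, 0, 6.8], [-4, 0, 0, 0, 6], [-4, 0, 0, 0, 5], [-5, 0, 0, 0, 3], [-5, 0, 0, 0, 0]],
  ],
)

```text
clock: 17.0
tool_pos: [0.3849, 0.2454, 0.2151]
orientation: [-180.0, 0.0, -86.0]
force: [-1.3, 1.4, 1.2]
opening: 0.0416
gripper_force: 0.0
```

```bash
python3 - <<'E'
from h import *
s,_=snap('side'); t,_=snap('top')
a=cv2.resize(s[110:200,290:400],None,fx=6,fy=6,interpolation=cv2.INTER_CUBIC)
cv2.imwrite('pics/c8.png',a)
for n in('side','top'):
    _,Q=cloud(n); A=Q.reshape(-1,3)
    m=(abs(A[:,0]-.57)<.05)&(abs(A[:,1]-.246)<.05)&(A[:,2]>.12)&(A[:,2]<.15)
    print(n,m.sum(),np.percentile(A[m],[3,50,97],axis=0).round(4))
    q=A[m&(A[:,2]>.126)]; c=np.linalg.lstsq(np.c_[q[:,:2],np.ones(len(q))],q[:,2],rcond=None)[0]; print('top plane slope',c.round(3))
    m=(A[:,0]>.4)&(A[:,0]<.48)&(abs(A[:,1]-.24)<.03)&(A[:,2]>.1)&(A[:,2]<.14); print('handle',np.percentile(A[m],[5,50,95],axis=0).round(4))
E
```

```text
side 181 [[0.5596 0.2199 0.1226]
 [0.579  0.2426 0.1325]
 [0.595  0.2696 0.1374]]
top plane slope [-0.008  0.018  0.133]
handle [[0.437  0.2134 0.1218]
 [0.4435 0.2412 0.1267]
 [0.45   0.2694 0.1307]]
top 119 [[0.5626 0.2231 0.1235]
 [0.5786 0.2463 0.1328]
 [0.5951 0.2696 0.1415]]
top plane slope [-0.015 -0.046  0.153]
handle [[0.4406 0.2136 0.1223]
 [0.4447 0.2278 0.1279]
 [0.4488 0.2403 0.1355]]
```

View pics/c8.png

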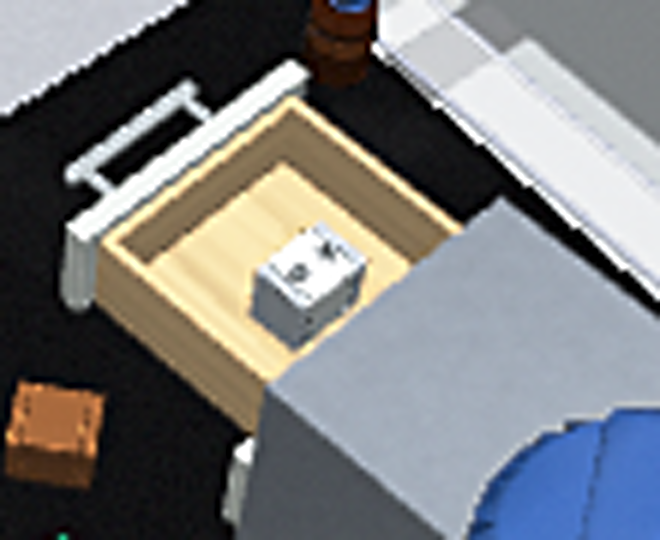

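The cell stands flat and upright in the drawer (crop 308,285; top face level at z ≈ 0.133). Next I'll lower in front of the handle (x ≈ 0.444, y ≈ 0.24) and push.

Emit:
step_arm(
  moves=[
    [[0, -0.2, -2, 0, 0], [0, -0.2, -3, 0, 0], [0, -0.2, -3, 0, 0], [0, -0.2, -2, 0, 0], [0, 0, -0.3, 0, 0], [0.5, 0, 0, 0, 0], [1, 0, 0, 0, 0], [1, 0, 0, 0, 0]],
  ],
)

```text
clock: 17.9
tool_pos: [0.4129, 0.2387, 0.113]
orientation: [-179.9, 0.1, -86.0]
force: [0.3, 0.0, 0.5]
opening: 0.0005
gripper_force: 0.0
```

Emit:
step_arm(
  moves=[
    [[0.4, 0.02, 0, 0, 0], [0.4, 0.03, 0, 0, 0], [0.5, 0.03, 0, 0, 0], [0.6, 0.04, 0, 0, 0], [0.7, 0.05, 0, 0, 0], [0.8, 0.06, 0, 0, 0], [0.8, 0.06, 0, 0, 0], [0.8, 0.06, 0, 0, 0], [0.8, 0.06, 0, 0, 0], [0.8, 0.06, 0, 0, 0]],
  ],
)

```text
clock: 18.9
tool_pos: [0.4779, 0.2423, 0.1114]
orientation: [180.0, -0.0, -86.0]
force: [-1.2, -1.1, 0.4]
opening: 0.0003
gripper_force: 0.7
```

Emit:
step_arm(
  moves=[
    [[0.8, 0.06, 0, 0, 0], [0.8, 0.06, 0, 0, 0], [0.8, 0.06, 0, 0, 0], [0.8, 0.06, 0, 0, 0], [0.8, 0.06, 0, 0, 0], [0.8, 0.06, 0, 0, 0], [0.6, 0.04, 0, 0, 0], [0.5, 0.04, 0, 0, 0], [0.4, 0.03, 0, 0, 0], [0, 0, 0, 0, 0]],
  ],
)

```text
clock: 19.9
tool_pos: [0.541, 0.2475, 0.1117]
orientation: [-180.0, 0.0, -86.0]
force: [-0.4, 0.6, 0.2]
opening: 0.0004
gripper_force: 0.0
```

Emit:
step_arm(
  moves=[
    [[0.5, 0.03, 0, 0, 0], [0.4, 0.03, 0, 0, 0], [0.3, 0.02, 0, 0, 0], [0.3, 0.02, 0, 0, 0], [0.2, 0.02, 0, 0, 0], [0, 0, 0, 0, 0]],
  ],
)

```text
clock: 20.5
tool_pos: [0.5547, 0.2482, 0.1116]
orientation: [179.8, -0.0, -86.0]
force: [-14.9, 2.5, 10.4]
opening: 0.0004
gripper_force: 7.1
```

Emit:
step_arm(
  moves=[
    [[0.3, 0.02, 0, 0, 0], [0.3, 0.02, 0, 0, 0], [0.2, 0.02, 0, 0, 0], [0, 0, 0, 0, 0]],
  ],
)

```text
clock: 20.9
tool_pos: [0.5552, 0.248, 0.1115]
orientation: [179.1, -0.1, -86.0]
force: [-50.6, 7.5, 33.2]
opening: 0.0005
gripper_force: 24.8
```

The drawer is against its stop. I'll back away and check.

Emit:
step_arm(
  moves=[
    [[-0.6, 0, 0, 0, 0], [-1.5, 0, 0, 0, 0], [-4, 0, 0, 0, 0], [-4, 0, 0, 0, 0], [-4, 0, 3, 0, 0], [-2, -2, 4, 0, 0], [0, -3, 4, 0, 0], [0, 0, 0, 0, 0]],
  ],
)

```text
clock: 21.7
tool_pos: [0.4059, 0.1989, 0.2277]
orientation: [-179.5, 0.4, -85.9]
force: [0.0, 1.5, -0.7]
opening: 0.0003
gripper_force: 0.0
```

```bash
python3 - <<'E'
from h import *
s,_=snap('side'); t,_=snap('top')
a=cv2.resize(s[90:250,150:420],None,fx=2.9,fy=2.9,interpolation=cv2.INTER_CUBIC)
cv2.imwrite('pics/c9.png',a)
for n in('side','top'):
    _,Q=cloud(n); A=Q.reshape(-1,3)
    m=(A[:,0]>.55)&(A[:,0]<.61)&(abs(A[:,1]-.25)<.03)&(A[:,2]>.11)&(A[:,2]<.135); print('handle',m.sum(),np.percentile(A[m],[5,50,95],axis=0).round(4))
print(ctrl.get_obs()['clock'])
E
```

```text
handle 57 [[0.5705 0.2227 0.1223]
 [0.5768 0.2484 0.1268]
 [0.5815 0.2764 0.1309]]
handle 39 [[0.5719 0.2231 0.1209]
 [0.5788 0.247  0.1265]
 [0.5832 0.2775 0.1321]]
21.8
```

View pics/c9.png

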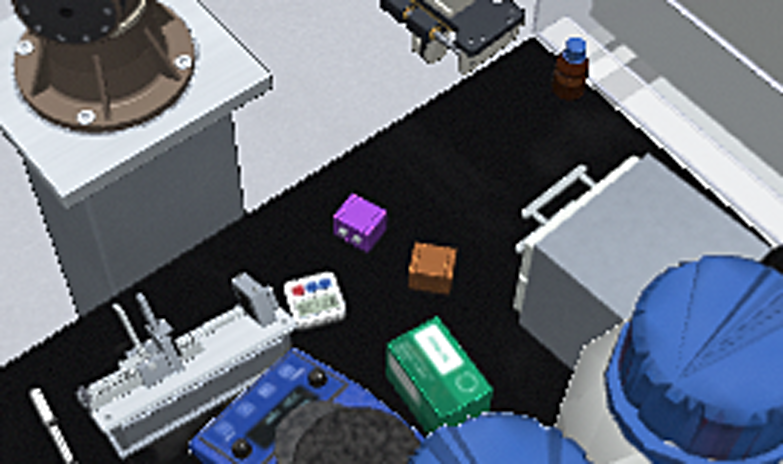

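The drawer front is flush with the unit (crop 525,250), the jaw is still back with the clamp empty, and the timer, marker, wipes box and bottle have not moved. Handing in.

```bash
python3 -c "
from plant import close_job
print(close_job())"
```

```text
the job is handed in; nothing more can be done
None
```

The flow cell is standing upright in the top drawer, the drawer is pushed fully shut, and the jaw is left well back on the bar; the job was handed in at about 22 s of the 58 s allowed, and I saw no sign that any of the other things moved (the vial was not in my last check picture).

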